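# Find and mark the balance point of a camera boom

## Robot

A 6-joint arm with a two-finger parallel gripper is mounted at the origin on the work surface. World frame = base frame: x ahead of the robot, y to its left, z up, the work surface at z = 0. Lengths are in m, angles in rad, forces in N, time in s.
With the tool pointing down it reaches from about 0.3 to 0.85 m from the base axis. Payload 5.4 kg.
Tool frame: the origin (TCP) lies at the very end of the fingers, on their centre line; the grasp point (between the pads) lies 19 mm behind it; z points along the fingers, y is the line along which they close (so a half turn about z gives the same grasp; the last joint's range is limited). The gripper opens to 85 mm and grips with 20 to 120 N. Pads are 22 mm wide; open, the fingers measure 114 mm over their backs; the gripper's body (76 mm by 85 mm) begins 54 mm behind the grasp point. The pads swing forward as they close: fully open they stand 13 mm farther back than shut.
Start: joints at [0.951, 0.158, 1.597, -0, 1.386, -0.21], TCP at [0.229, 0.527, 0.231] pointing down, gripper open.
Joint ranges: [-2.91, 2.91], [-0.94, 2.29], [0.18, 2.7], [-1.29, 4.43], [0.17, 2.64], [-3, 3]. Speed limits (rad/s): [2.57, 2.57, 3.14, 3.14, 3.14, 3.14].

## Interface

Orientations are given as a 3x3 rotation matrix whose columns are the frame's x, y, z axes.
In Python, from cell import * gives the robot as it stands.
- The arm moves only by the shell command python3 -m jog 'ROWS' [FORCE]. ROWS is a JSON object whose one key "motion" holds a list of rows, each a list of 3 entries, a list of its own where there are three numbers: the shift along the world's x, y, z in units of 30 mm (1.0 is 30 mm), then the turn about the world's z in units of 5 degrees (1.0 is 5 degrees), then the opening, from 0 (shut) to 1 (fully open). A call has 1 to 20 rows; each row shifts and turns the commanded pose from where the row before left it; what a row does not reach is not made up. A row lasts 1/10 s, in which the tool goes at most 50 mm and 8.59 degrees, less where a joint would pass 70% of its speed; a pose out of reach is approached as far as the arm can. A call is refused whole if a number of a shift passes 1 or a number of a turn 1, either way. A call with a gripper value outside its range is refused whole. The fingers move at their own pace and stop on an object; FORCE is the grip in N (left out, the last holds). Time passes only in rows, so rows that do not move let the fingers close. It gives the time, the measured TCP pose, the force, the opening and the grip force at its end, in the units of the state.
- read_state(): the state, without advancing time (a new reading comes with each control period).
- snapshot(name): name is "scene" or "top" or "wrist"; returns a dict with "pixels" (400x640x3 uint8, red, green, blue), "depth" (400x640 float32, m along the optical axis (not along the pixel's ray), 0 where there is no reading), "fovy" (degrees; the focal length in pixels is half the picture's height over the tangent of half this angle, whatever the lens; pixels are square), "cx", "cy" (the principal point, pixels), "cam_to_world" (4x4, takes a point from camera to world coordinates); the wrist camera has in their place "T_tool_cam" (4x4, takes a point from camera to tool coordinates, whose origin is the TCP and whose axes are the flange's). Camera axes: x right, y up, looking along -z (the intrinsics and any distortion apply to the point x, -y, -z); pixel columns grow to the right and rows downward; lengths in m; the calibration is good to about 2 mm. A picture is of the moment at which its call begins: read the wrist's pose just before it.
- job_done(): hands the job in; it is judged then, once.
The state is a dict: "clock": time; "joints": joint angles; "qd": joint speeds; "tau": joint torques, N m; "eef_pos": TCP position; "eef_rot": TCP orientation; "wrist_force": force on the tool from outside, world axes, zero at the start; "moment": the same for the moment, N m; "opening": opening from 0.0 (shut) to 1.0 (fully open); "gripper_force": force on a finger pad.
Only numpy, scipy, OpenCV 4.12 (cv2) and the standard library are available. Lean on these libraries where they do the work, as an engineer would, in place of code of your own. Each camera call takes 0.05 s, during which the arm holds its last target. There are 200 camera calls.

## Task

This camera boom has to be clamped at its balance point. Slide it lengthwise across the fulcrum, without lifting it off, until its heavy head comes up from the bench and the boom stays level on the fulcrum by itself; then set the orange marker astride the bar, fully down, right above the fulcrum, and leave the boom balanced there with the marker on it. Go gently, never leaning on the boom, and leave the beaker, the bottle and the tube rack alone.

Things in the scene. Friction and masses are not known exactly. Their poses are not given: they have to be found in the camera images.
- boom: camera boom, loose: square aluminium bar 16 x 16 mm, 400 mm long along its y, black tail at +y, white camera head at -y (y -250 to -200 mm). Origin: mid-length of the bar, on its underside; z up. Bar 276 g; head 95 to 210 g, unseen, so the balance point lies anywhere from y = -55 to -100 mm. Starts leaning over the fulcrum, which crosses it near y = 0, head down on the bench.
- head_end (a point): centre of the head's flat end face, on the boom's y line. The head is 44 mm wide, 50 mm long, 46 mm high, from 15 mm below to 31 mm above the bar's underside. Pushed here towards +y the boom slides. When the balance point reaches the fulcrum the head rises about 20 mm and the bar comes level, but friction where it is touched can hide this: let go to see it.
- tail_end (a point): centre of the bar's tail end face (+y end), 16 x 16 mm. Slid too far, the boom tips with this end down on the bench; it can then be pushed back from here.
- stand: fulcrum stand, fixed: blue base 90 (x) by 100 (y) mm, 6 mm thick, with a wedge along x topped by a flat steel edge 10 mm broad (y -5 to +5 mm), 36 mm above the bench. The bar lies along the stand's y to a few degrees, between two lugs 22 mm apart that rise 5 mm above the edge. Origin: under the base's centre; z up.
- edge (a point): middle of the fulcrum's flat edge, 36 mm above the bench. The edge sits on a rubber bush: while the balance point is over it (within 5 mm of this point) the boom rocks for a second or two when let go, then rests leaning only about 0.4 degrees per mm by which it is off (head low: push on towards +y); farther off it falls against the bench at 5 degrees or more.
- marker: orange marker saddle, loose, 22 g, upright on its two legs (an upside-down U): 26 (x) by 24 (y) mm, 48 high; legs 8 mm deep, 20 mm apart inside; 4 mm roof; on top a grip tab 12 mm thick (x), 22 long (y), 36 high. Astride the bar its y lies along the bar (either way round) and the roof rests on the bar. Origin: centre, level with the legs' feet; seated, 8 mm above the bar's underside.
- beaker: clear glass beaker, loose, 60 mm across, 75 mm high; origin under its centre. Leave it alone.
- bottle: brown bottle with a blue cap, loose, 48 mm across, 85 mm high; origin under its centre. Leave it alone.
- tube_rack: low white tube rack, loose, 60 x 110 mm, about 41 mm high with its red-capped tubes; origin under its centre. Leave it alone.
There are look-alikes about, which are no part of the job. There is more than one size of the marker; the job needs the larger.

How it is judged:
By the outcome, as a careful person would: the job done as asked, in the order asked, and still so for the second after the job is handed in, with the robot touching nothing.
It also fails if it takes over 72 s, if anything falls off the work surface, if the arm or the gripper's body presses on something with over 40 N, if the wrist force passes 120 N, or if a joint passes its speed limit or range.

## Working session

There is one attempt and no reset: what is moved stays moved. The work goes in short steps, Python scripts to look and compute and a shell command to move; the robot and the scene stay as the last step left them, time stands still between calls to the robot, and variables do not carry over. Pictures are saved under pics/ and viewed, at most 10 in all, crops included, and the job is handed in when it is done.

```bash
ls; mkdir -p pics; cat > h.py <<'E'
import numpy as np, cv2
from cell import *
def shot(n,f=None):
    st=read_state(); s=snapshot(n)
    if n=="wrist":
        T=np.eye(4);T[:3,:3]=st["eef_rot"];T[:3,3]=st["eef_pos"];s["cam_to_world"]=T@np.array(s["T_tool_cam"])
    if f: cv2.imwrite(f"pics/{f}.png",s["pixels"][:,:,::-1])
    return s
def cloud(s):
    d=s["depth"];h,w=d.shape;f=h/2/np.tan(np.radians(s["fovy"])/2)
    v,u=np.mgrid[:h,:w]
    p=np.stack([(u-s["cx"])/f*d,-(v-s["cy"])/f*d,-d],-1)
    M=np.array(s["cam_to_world"]);q=p@M[:3,:3].T+M[:3,3]
    q[d<=0]=np.nan
    return q
E
python3 - <<'E'
from h import *
for n in("scene","top"):
    s=shot(n,n+"0"); print(n,[k for k in s],s["fovy"],s["cx"],s["cy"],np.round(s["cam_to_world"],3).tolist())
    print({k:s[k] for k in s if k not in("pixels","depth","cam_to_world")})
st=read_state();print(st["clock"],st["eef_pos"],np.round(st["eef_rot"],2).tolist(),st["opening"])
E
```

```text
pics
scene ['pixels', 'depth', 'fovy', 'cx', 'cy', 'cam_to_world'] 55.073112296004275 319.62871618826455 201.84809601448399 [[0.67, -0.547, 0.501, 0.907], [0.742, 0.495, -0.453, -0.333], [-0.0, 0.676, 0.737, 0.561], [0.0, 0.0, 0.0, 1.0]]
{'fovy': 55.073112296004275, 'cx': 319.62871618826455, 'cy': 201.84809601448399}
top ['pixels', 'depth', 'fovy', 'cx', 'cy', 'cam_to_world'] 55.954040236067364 321.81887667154473 204.05290151922807 [[-0.031, 0.997, -0.067, 0.527], [-0.999, -0.03, 0.01, -0.007], [0.008, 0.067, 0.998, 0.894], [0.0, 0.0, 0.0, 1.0]]
{'fovy': 55.954040236067364, 'cx': 321.81887667154473, 'cy': 204.05290151922807}
0.1 [0.2287927  0.52693651 0.23040478] [[-0.92, 0.4, -0.0], [0.4, 0.92, -0.0], [0.0, -0.0, -1.0]] 1.0014663329240334
```

View pics/top0.png

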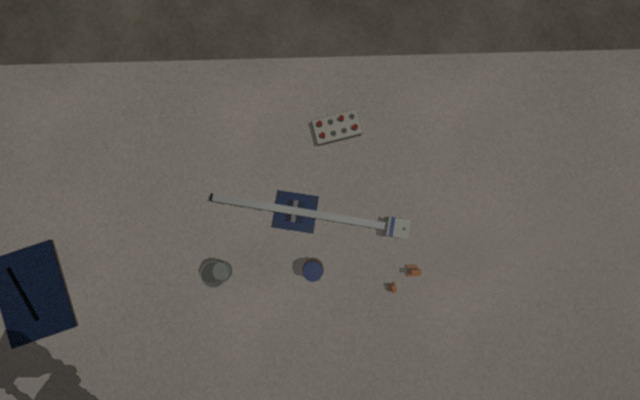

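View pics/scene0.png

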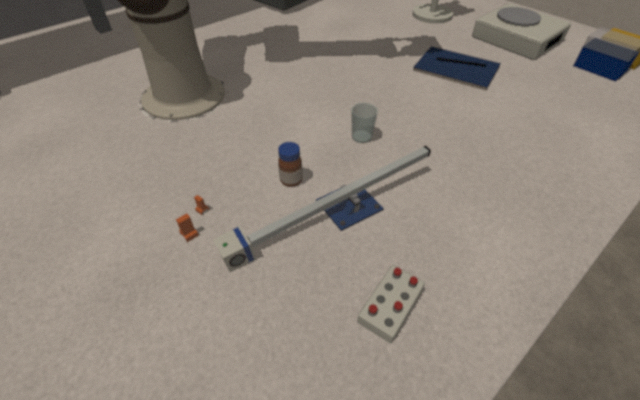

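The top view shows the boom from its tail (211,197) to its head (398,228), with the stand at (296,212). The orange markers are at (413,270), the larger one, and (392,287). The beaker is at (218,271), the bottle at (313,270) and the rack at (336,128).

```bash
cat >> h.py <<'E'
def orange(s):
    hsv=cv2.cvtColor(s["pixels"],cv2.COLOR_RGB2HSV)
    return cv2.inRange(hsv,(3,130,70),(18,255,255))
def barfit(s,c,r=0.35):
    """points on boom above z .03 near c; returns axis stats"""
    q=cloud(s)
    return q
E
python3 - <<'E'
from h import *
for n in("top","scene"):
    s=shot(n);q=cloud(s);p=s["pixels"].astype(int)
    m=orange(s);k,l,st,ce=cv2.connectedComponentsWithStats(m)
    for i in range(1,k):
        if st[i,4]>8:
            a=q[l==i]; a=a[~np.isnan(a[:,0])]
            if not len(a) or np.linalg.norm(a.mean(0)[:2]-[.5,0])>.5: continue
            print(n,"orange",ce[i].round(1),st[i,4],np.median(a,0).round(4),a.min(0).round(3),a.max(0).round(3), cv2.minAreaRect(a[:,:2].astype(np.float32)))
    # boom: points above 0.03 in region
    zz=q[:,:,2]
    ok=(zz>.022)&(zz<.12)
    k,l,st,ce=cv2.connectedComponentsWithStats(ok.astype(np.uint8))
    for i in range(1,k):
        if st[i,4]>60:
            a=q[l==i]
            if np.linalg.norm(a.mean(0)[:2]-[.5,0])>.5: continue
            print(n,i,ce[i].round(1),st[i,4],a.mean(0).round(3),a.min(0).round(3),a.max(0).round(3),[np.round(x,3).tolist() for x in cv2.minAreaRect(a[:,:2].astype(np.float32))])
    # bar (grey): profile
    hsv=cv2.cvtColor(s["pixels"],cv2.COLOR_RGB2HSV)
    b=cv2.inRange(hsv,(100,110,30),(130,255,255))
    k,l,st,ce=cv2.connectedComponentsWithStats(b)
    for i in range(1,k):
        if st[i,4]>40:
            a=q[l==i];a=a[~np.isnan(a[:,0])]
            if len(a): print(n,"blue",ce[i].round(1),st[i,4],np.median(a,0).round(3),a.min(0).round(3),a.max(0).round(3),[np.round(x,3).tolist() for x in cv2.minAreaRect(a[:,:2].astype(np.float32))])
E
```

```text
top orange [415.4 273. ] 17 [ 0.423  -0.2207  0.0479] [ 0.421 -0.228  0.046] [ 0.427 -0.209  0.051] ((0.42320218682289124, -0.21843813359737396), (0.005460747983306646, 0.01884332112967968), 9.340726852416992)
top orange [393.5 288.7] 11 [ 0.3877 -0.1712  0.0357] [ 0.383 -0.173  0.031] [ 0.394 -0.169  0.04 ] ((0.3887704014778137, -0.17120027542114258), (0.01098647341132164, 0.003573011141270399), 4.104897975921631)
top 1 [336.2 126.9] 1183 [ 0.764 -0.055  0.029] [ 0.725 -0.113  0.022] [0.804 0.004 0.044] [[0.765, -0.055], [0.06, 0.11], 12.223]
top 2 [321.3 215.4] 1928 [ 0.558 -0.014  0.048] [ 0.499 -0.213  0.022] [0.614 0.233 0.07 ] [[0.563, 0.011], [0.45, 0.049], 79.677]
top 3 [312.2 270. ] 400 [0.44  0.01  0.078] [ 0.417 -0.014  0.029] [0.461 0.033 0.089] [[0.439, 0.01], [0.047, 0.044], 88.566]
top 4 [212.7 274.6] 448 [0.435 0.229 0.055] [0.408 0.195 0.022] [0.466 0.253 0.078] [[0.437, 0.224], [0.058, 0.057], 16.372]
top 5 [414.3 272. ] 81 [ 0.425 -0.218  0.043] [ 0.418 -0.23   0.024] [ 0.43  -0.208  0.051] [[0.424, -0.219], [0.022, 0.012], 89.517]
top blue [ 33.8 292.6] 4952 [0.39
[... 1837 characters left out ...]
7, -0.056], [0.06, 0.111], 12.872]
scene blue [458.2  66.6] 1269 [0.411 0.648 0.012] [0.289 0.561 0.008] [0.517 0.747 0.021] [[0.404, 0.654], [0.202, 0.143], 18.164]
scene blue [602.1  63.6] 1013 [0.688 0.928 0.031] [0.624 0.918 0.002] [0.74  0.999 0.061] [[0.696, 0.937], [0.135, 0.065], 29.878]
scene blue [288.3 150.1] 231 [0.443 0.005 0.085] [ 0.422 -0.011  0.075] [0.46  0.025 0.088] [[0.441, 0.007], [0.035, 0.037], 62.511]
scene blue [355.1 212.6] 354 [0.599 0.034 0.006] [ 0.57  -0.006  0.003] [0.619 0.09  0.024] [[0.596, 0.042], [0.095, 0.037], 77.939]
scene blue [240.9 238. ] 69 [ 0.533 -0.171  0.049] [ 0.511 -0.176  0.045] [ 0.551 -0.165  0.052] [[0.531, -0.171], [0.006, 0.04], 78.458]
```

```bash
cat >> h.py <<'E'
def plane(s,uv,z):
    """pixel -> world at height z"""
    f=200/np.tan(np.radians(s["fovy"])/2);M=np.array(s["cam_to_world"])
    uv=np.atleast_2d(uv).astype(float)
    d=np.c_[(uv[:,0]-s["cx"])/f,-(uv[:,1]-s["cy"])/f,-np.ones(len(uv))]@M[:3,:3].T
    return M[:3,3]+d*((z-M[2,3])/d[:,2])[:,None]
def boom(s,verbose=True):
    """fit boom: axis line in xy, pitch from bar top, ends"""
    q=cloud(s);P=q[(q[...,2]>.025)&(q[...,2]<.11)&(np.abs(q[...,0]-.56)<.09)&(np.abs(q[...,1])<.34)&(q[...,0]>.48)]
    c=np.array([.563,.011]);a=np.array([.18,.984])
    for _ in range(3):
        n=np.array([a[1],-a[0]])
        r=P[:,:2]-c; B=P[(np.abs(r@n)<.009)&(r@a>-.12)]
        t=(B[:,:2]-c)@a; w=(B[:,:2]-c)@n
        k=np.polyfit(t,w,1); a=a+k[0]*n; a/=np.linalg.norm(a)
        c=c+k[1]*n
    t=(B[:,:2]-c)@a; top=B[:,2]
    g=np.abs(t)<.2
    for _ in range(4):
        kz=np.polyfit(t[g],top[g],1); g=np.abs(top-np.polyval(kz,t))<.003
    n=np.array([a[1],-a[0]]); r=P[:,:2]-c; L=(r@a)[np.abs(r@n)<.03]
    res=dict(c=c,a=a,pitch=np.degrees(np.arctan(kz[0])),ztop0=kz[1],head=c+a*L.min(),tail=c+a*L.max(),len=L.max()-L.min())
    if verbose: print({k:np.round(v,4).tolist() for k,v in res.items()})
    return res
E
python3 - <<'E'
from h import *
for n in("top","scene"):
    s=shot(n);b=boom(s)
    hsv=cv2.cvtColor(s["pixels"],cv2.COLOR_RGB2HSV)
    m=cv2.inRange(hsv,(100,90,20),(130,255,255));q=cloud(s)
    m[~((np.abs(q[...,0]-.58)<.09)&(np.abs(q[...,1]-.03)<.09)&(q[...,2]<.02))]=0
    ys,xs=np.nonzero(m);p=plane(s,np.c_[xs,ys],.006)
    print(n,"base",len(p),[np.round(x,4).tolist() for x in cv2.minAreaRect(p[:,:2].astype(np.float32))])
E
```

```text
{'c': [0.5626, 0.0111], 'a': [0.191, 0.9816], 'pitch': 4.7237, 'ztop0': 0.0486, 'head': [0.5196, -0.2096], 'tail': [0.6056, 0.2321], 'len': 0.45}
top base 665 [[0.5709, 0.0488], [0.0945, 0.0836], 79.7293]
{'c': [0.5678, 0.0101], 'a': [0.1884, 0.9821], 'pitch': 4.6557, 'ztop0': 0.0484, 'head': [0.5254, -0.2109], 'tail': [0.6103, 0.2317], 'len': 0.4507}
scene base 618 [[0.5887, 0.0435], [0.0966, 0.0566], 83.0665]
```

```bash
python3 -m jog '{"motion":[[[0.5,-1,0],-1,0],[[0.5,-1,0],-1,0],[[0.5,-1,0],-1,0],[[0.5,-1,0],-1,0],[[0.5,-1,0],-1,0],[[0.5,-1,0],-1,0],[[0.5,-1,0],-1,0],[[0.5,-1,0],-1,0],[[0.5,-1,0],-1,0],[[0.5,-1,0],-1,0],[[0.5,-1,0],-1,0],[[0.5,-1,0],-1,0],[[0.5,-1,0],-1,0],[[0.5,-1,0],-1,0],[[0.5,-1,0],-1,0],[[0.5,-1,0],0,0],[[0.5,-1,0],0,0],[[0.5,-1,0],0,0]]}'
```

```text
clock: 2.1
eef_pos: [0.4996, -0.014, 0.2313]
eef_rot: [[0.148, 0.989, 0.0], [0.989, -0.148, 0.0], [0.0, 0.0, -1.0]]
wrist_force: [0.2, 0.5, -0.2]
opening: -0.001
gripper_force: 0.0
```

```bash
python3 -m jog '{"motion":[[[0.1,-1,0],-0.5,0],[[0.1,-1,0],0,0],[[0.1,-1,0],0,0],[[0.1,-1,0],0,0],[[0.1,-1,0],0,0],[[0,-1,0],0,0],[[0,-1,0],0,0],[[0,-1,0],0,0],[[0,0,-1],0,0],[[0,0,-1],0,0],[[0,0,-1],0,0],[[0,0,-1],0,0],[[0,0,-1],0,0],[[0,0,-1],0,0],[[0,0,-0.5],0,0],[[0,0,-0.4],0,0],[[0,0,0],0,0]]}'
```

```text
clock: 3.8
eef_pos: [0.5135, -0.2522, 0.0233]
eef_rot: [[0.191, 0.982, -0.002], [0.982, -0.191, 0.001], [0.001, -0.002, -1.0]]
wrist_force: [0.0, -0.0, -0.5]
opening: -0.0
gripper_force: 0.0
```

```bash
python3 -m jog '{"motion":[[[0.04,0.2,0],0,0],[[0.04,0.2,0],0,0],[[0.04,0.2,0],0,0],[[0.04,0.2,0],0,0],[[0.025,0.13,0],0,0],[[0.025,0.13,0],0,0],[[0.025,0.13,0],0,0],[[0.025,0.13,0],0,0],[[0.025,0.13,0],0,0],[[0.025,0.13,0],0,0],[[0.025,0.13,0],0,0],[[0.025,0.13,0],0,0],[[0.025,0.13,0],0,0],[[0.025,0.13,0],0,0],[[0.025,0.13,0],0,0],[[0.025,0.13,0],0,0]]}'
python3 - <<'E'
from h import *
for n in("top","scene"): s=shot(n,n+"1");b=boom(s)
E
```

```text
clock: 5.4
eef_pos: [0.528, -0.1816, 0.0244]
eef_rot: [[0.19, 0.982, 0.0], [0.982, -0.19, -0.0], [-0.0, 0.0, -1.0]]
wrist_force: [-0.9, -2.5, 1.4]
opening: -0.002
gripper_force: 1.6
{'c': [0.5622, 0.0112], 'a': [0.1902, 0.9817], 'pitch': 5.5801, 'ztop0': 0.0481, 'head': [0.5278, -0.166], 'tail': [0.6125, 0.2711], 'len': 0.4453}
{'c': [0.5674, 0.0102], 'a': [0.1883, 0.9821], 'pitch': 5.3657, 'ztop0': 0.0478, 'head': [0.5275, -0.1982], 'tail': [0.6176, 0.2717], 'len': 0.4785}
```

```bash
python3 -m jog '{"motion":[[[0.02,0.1,0],0,0],[[0.02,0.1,0],0,0],[[0.02,0.1,0],0,0],[[0.02,0.1,0],0,0],[[0,0,0],0,0],[[-0.04,-0.2,0],0,0],[[-0.04,-0.2,0],0,0],[[0,0,0],0,0],[[0,0,0],0,0],[[0,0,0],0,0],[[0,0,0],0,0]]}'
cat > look.py <<'E'
from h import *
R=[boom(shot(n),False) for n in("top","scene")]
print("pitch",[round(r["pitch"],2) for r in R],"tail",[r["tail"].round(4).tolist() for r in R],"headtop",[r["head"].round(4).tolist() for r in R],"moved",np.mean([(r["tail"]@r["a"]-t) for r,t in zip(R,(.3435,.34254))]).round(4))
E
python3 look.py
```

```text
clock: 6.6
eef_pos: [0.5279, -0.1817, 0.0243]
eef_rot: [[0.19, 0.982, -0.0], [0.982, -0.19, 0.0], [0.0, -0.0, -1.0]]
wrist_force: [-0.1, 0.8, 0.3]
opening: -0.001
gripper_force: 0.0
pitch [np.float64(5.91), np.float64(5.71)] tail [[0.6147, 0.2838], [0.6195, 0.2829]] headtop [[0.5296, -0.1577], [0.5272, -0.199]] moved 0.0517
```

```bash
python3 - <<'E'
from h import *
s=shot("scene");cv2.imwrite("pics/sc2.png",cv2.resize(s["pixels"][140:260,200:440,::-1],None,fx=3.3,fy=3.3,interpolation=cv2.INTER_CUBIC))
E
```

```text
(no output)
```

View pics/sc2.png

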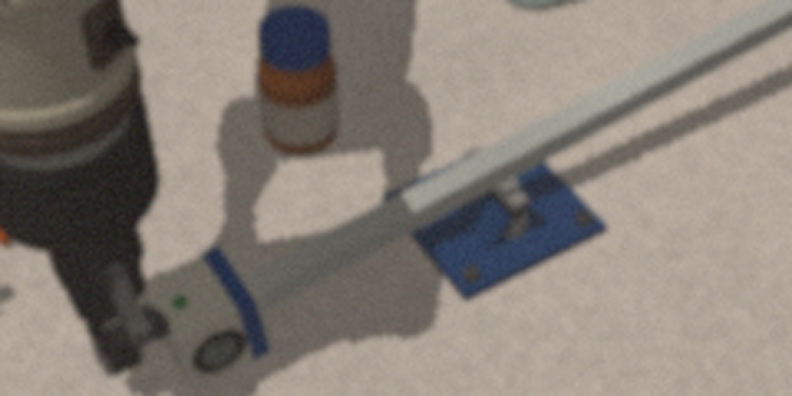

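The crop shows the head clear of the fingers at (130,330). The stand base's near corners are at (468,297) and (604,228), with the lug at (512,193). I'll compute the stand pose from the corners.

```bash
python3 - <<'E'
from h import *
s=shot("scene")
p=plane(s,[[200+x/3.3,140+y/3.3] for x,y in((468,297),(604,228),(545,165))],.006)[:,:2]
print(p.round(4),np.linalg.norm(p[1]-p[0]))
v=(p[1]-p[0])/np.linalg.norm(p[1]-p[0]);n=np.array([-v[1],v[0]])
print("centre",(p[:2].mean(0)+n*.045).round(4),np.degrees(np.arctan2(v[1],v[0])), "a:",v)
# top view: base blue full mask incl. hull
t=shot("top");hsv=cv2.cvtColor(t["pixels"],cv2.COLOR_RGB2HSV);m=cv2.inRange(hsv,(95,60,15),(135,255,255));
m[:,:240]=0;m[:,350:]=0;m[:170]=0;m[250:]=0
k,l,st,ce=cv2.connectedComponentsWithStats(m);l2=np.isin(l,[i for i in range(1,k) if st[i,4]>30])
ys,xs=np.nonzero(l2);q=plane(t,np.c_[xs,ys],.006)
print([np.round(x,4).tolist() for x in cv2.minAreaRect(q[:,:2].astype(np.float32))])
# lug/edge points: grey above base beside bar
for nm,s in(("scene",s),("top",t)):
    q=cloud(s);b=boom(s,False);c,a=b["c"],b["a"];nn=np.array([a[1],-a[0]])
    r=q[...,:2]-c;w=r@nn;u=r@a
    g=(np.abs(w)>.0105)&(np.abs(w)<.03)&(np.abs(u-.03)<.05)&(q[...,2]>.025)&(q[...,2]<.045)
    print(nm,g.sum(),[ (round(float(w[g&(w*sg>0)].mean()),4),(c+a*u[g&(w*sg>0)].mean()).round(4).tolist(),round(float(np.ptp(u[g&(w*sg>0)])),3)) for sg in(1,-1) if (g&(w*sg>0)).any()])
E
```

```text
[[ 0.6093 -0.009 ]
 [ 0.6259  0.0858]
 [ 0.5674  0.0977]] 0.09620236297219431
centre [0.5732 0.0462] 80.05193923293282 a: [0.17275537 0.98496476]
[[0.5709, 0.0483], [0.097, 0.0866], 79.7698]
scene 82 [(0.0165, [0.5742, 0.0462], 0.018), (-0.0253, [0.5733, 0.0414], 0.061)]
top 84 [(0.0173, [0.5695, 0.0491], 0.019), (-0.0172, [0.5694, 0.0488], 0.018)]
```

```bash
python3 -m jog '{"motion":[[[0.04,0.2,0],0,0],[[0.04,0.2,0],0,0],[[0.02,0.1,0],0,0],[[0.02,0.1,0],0,0],[[0,0,0],0,0],[[-0.04,-0.2,0],0,0],[[-0.04,-0.2,0],0,0],[[0,0,0],0,0],[[0,0,0],0,0],[[0,0,0],0,0],[[0,0,0],0,0]]}'; python3 look.py
```

```text
clock: 7.95
eef_pos: [0.529, -0.1757, 0.0242]
eef_rot: [[0.19, 0.982, -0.0], [0.982, -0.19, 0.0], [0.0, -0.0, -1.0]]
wrist_force: [-0.4, -0.2, 0.1]
opening: -0.003
gripper_force: 0.0
pitch [np.float64(6.08), np.float64(5.52)] tail [[0.6157, 0.2891], [0.6206, 0.2893]] headtop [[0.5307, -0.1519], [0.5285, -0.1931]] moved 0.0574
```

```bash
python3 -m jog '{"motion":[[[0.04,0.2,0],0,0],[[0.04,0.2,0],0,0],[[0.02,0.1,0],0,0],[[0.02,0.1,0],0,0],[[0.02,0.1,0],0,0],[[0,0,0],0,0],[[-0.04,-0.2,0],0,0],[[-0.04,-0.2,0],0,0],[[0,0,0],0,0],[[0,0,0],0,0],[[0,0,0],0,0],[[0,0,0],0,0]]}'; python3 look.py
python3 -m jog '{"motion":[[[0.04,0.2,0],0,0],[[0.04,0.2,0],0,0],[[0.02,0.1,0],0,0],[[0.013,0.07,0],0,0],[[0,0,0],0,0],[[-0.04,-0.2,0],0,0],[[-0.04,-0.2,0],0,0],[[0,0,0],0,0],[[0,0,0],0,0],[[0,0,0],0,0],[[0,0,0],0,0]]}'; python3 look.py
```

```text
clock: 9.25
eef_pos: [0.5309, -0.1667, 0.0243]
eef_rot: [[0.19, 0.982, -0.0], [0.982, -0.19, 0.0], [0.0, -0.0, -1.0]]
wrist_force: [-0.1, -0.5, -0.4]
opening: 0.0
gripper_force: 0.0
pitch [np.float64(6.43), np.float64(5.55)] tail [[0.617, 0.2983], [0.6222, 0.2996]] headtop [[0.5325, -0.143], [0.5304, -0.184]] moved 0.0667
clock: 10.45
eef_pos: [0.5319, -0.1616, 0.0243]
eef_rot: [[0.19, 0.982, -0.0], [0.982, -0.19, 0.0], [0.0, -0.0, -1.0]]
wrist_force: [0.0, 0.4, 0.9]
opening: 0.001
gripper_force: 0.0
pitch [np.float64(6.5), np.float64(5.42)] tail [[0.6179, 0.3037], [0.6227, 0.303]] headtop [[0.5338, -0.1362], [0.5311, -0.179]] moved 0.0711
```

```bash
cat >> look.py <<'E'
import sys
sys.exit(0 if R[0]["pitch"]>5.5 else 1)
E
python3 -m jog '{"motion":[[[0.04,0.2,0],0,0],[[0.04,0.2,0],0,0],[[0.02,0.1,0],0,0],[[0.013,0.07,0],0,0],[[0,0,0],0,0],[[-0.04,-0.2,0],0,0],[[-0.04,-0.2,0],0,0],[[0,0,0],0,0],[[0,0,0],0,0],[[0,0,0],0,0],[[0,0,0],0,0]]}' | tail -1; python3 look.py &&
python3 -m jog '{"motion":[[[0.04,0.2,0],0,0],[[0.04,0.2,0],0,0],[[0.02,0.1,0],0,0],[[0.013,0.07,0],0,0],[[0,0,0],0,0],[[-0.04,-0.2,0],0,0],[[-0.04,-0.2,0],0,0],[[0,0,0],0,0],[[0,0,0],0,0],[[0,0,0],0,0],[[0,0,0],0,0]]}' |tail -1 ; python3 look.py
```

```text
gripper_force: 0.0
pitch [np.float64(6.74), np.float64(5.55)] tail [[0.6185, 0.3079], [0.6234, 0.307]] headtop [[0.5357, -0.1273], [0.5322, -0.1738]] moved 0.075
gripper_force: 0.0
pitch [np.float64(-6.38), np.float64(-7.96)] tail [[0.6169, 0.2993], [0.6144, 0.2673]] headtop [[0.5378, -0.1152], [0.5346, -0.169]] moved 0.0485
```

```bash
python3 look.py; python3 -m jog '{"motion":[[[0,0,0],0,0],[[0,0,0],0,0],[[0,0,0],0,0],[[0,0,0],0,0],[[0,0,0],0,0]]}' | head -2; python3 look.py; python3 - <<'E'
from h import *
s=shot("scene","sc3")
E
```

```text
pitch [np.float64(-7.66), np.float64(-8.07)] tail [[0.6099, 0.264], [0.614, 0.266]] headtop [[0.5381, -0.1147], [0.5349, -0.1691]] moved 0.0293
clock: 13.55
eef_pos: [0.5339, -0.1515, 0.0243]
pitch [np.float64(2.54), np.float64(1.28)] tail [[0.6198, 0.3164], [0.6248, 0.3173]] headtop [[0.5373, -0.1183], [0.5337, -0.169]] moved 0.0837
```

View pics/sc3.png

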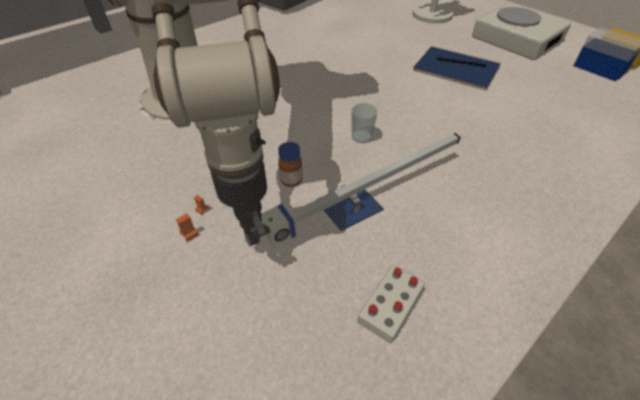

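The boom is balanced and rocking, with the head up at (285,225) and clear of the tool. I'll back away and let it settle.

```bash
python3 -m jog '{"motion":[[[-0.1,-0.5,0],0,0],[[-0.1,-0.5,0],0,0],[[-0.1,-0.5,0],0,0],[[0,0,0],0,0],[[0,0,0],0,0],[[0,0,0],0,0],[[0,0,0],0,0],[[0,0,0],0,0],[[0,0,0],0,0],[[0,0,0],0,0]]}' | head -2; python3 look.py;  python3 -m jog '{"motion":[[[0,0,0],0,0],[[0,0,0],0,0],[[0,0,0],0,0],[[0,0,0],0,0],[[0,0,0],0,0]]}' | head -2; python3 look.py; python3 look.py
```

```text
clock: 14.7
eef_pos: [0.5249, -0.1963, 0.0243]
pitch [np.float64(-0.31), np.float64(-1.99)] tail [[0.6199, 0.3178], [0.6253, 0.3176]] headtop [[0.5249, -0.1849], [0.525, -0.2137]] moved 0.0847
clock: 15.3
eef_pos: [0.5249, -0.1965, 0.0243]
pitch [np.float64(-0.37), np.float64(-1.89)] tail [[0.6199, 0.3174], [0.6251, 0.3166]] headtop [[0.5248, -0.1847], [0.5249, -0.2139]] moved 0.0841
pitch [np.float64(-0.36), np.float64(-1.88)] tail [[0.62, 0.3183], [0.625, 0.3165]] headtop [[0.5249, -0.1852], [0.5249, -0.2139]] moved 0.0844
```

```bash
cat > pitch.py <<'E'
from h import *
for n in("top","scene"):
    b=dict(c=np.array([.5622,.0112] if n=="top" else [.5674,.0102]),a=np.array([.19,.982]))
    for rep in range(2):
        q=cloud(shot(n)).reshape(-1,3);nn=np.array([b["a"][1],-b["a"][0]]);r=q[:,:2]-b["c"]
        g=(np.abs(r@nn)<.006)&(q[:,2]>.03)&(q[:,2]<.09);t=(r@b["a"])[g];z=q[g,2]
        T=[];Z=[]
        for lo in np.arange(-.08,.30,.02):
            k=(t>lo)&(t<lo+.02)
            if k.sum()>4: T.append(lo+.01);Z.append(np.median(z[k]))
        k=np.polyfit(T,Z,1);print(n,"pitch %.2f"%np.degrees(np.arctan(k[0])),"resid %.4f"%np.std(np.polyval(k,T)-Z),np.round(Z,4)[::3])
E
python3 pitch.py
```

```text
top pitch -0.34 resid 0.0002 [0.0518 0.052  0.0513 0.0507 0.0503 0.0503 0.0499]
top pitch -0.37 resid 0.0002 [0.0523 0.0519 0.0512 0.0515 0.0506 0.0502 0.0497]
scene pitch -0.60 resid 0.0005 [0.0508 0.0508 0.0499 0.0488 0.0471 0.0466 0.0467]
scene pitch -0.61 resid 0.0005 [0.051  0.0497 0.05   0.0492 0.0482 0.0472 0.0466]
```

```bash
python3 -m jog '{"motion":[[[0,-0.3,0.5],0,0.4],[[0,0,1],0,0.4],[[0,0,1],0,0.4],[[-0.7,-0.2,1],0,0.4],[[-0.7,-0.2,1],0,0.4],[[-0.7,0,0.5],0,0.4],[[-0.7,0,0],0,0.4],[[-0.6,0,0],0,0.4],[[0,0,0],0,0.4],[[0,0,0],0,0.4]]}'; python3 - <<'E'
from h import *
s=shot("wrist","w1")
print(np.round(s["cam_to_world"],3).tolist(),s["fovy"])
m=orange(s);k,l,st,ce=cv2.connectedComponentsWithStats(m);q=cloud(s)
for i in range(1,k):
    if st[i,4]>100:
        a=q[l==i];a=a[~np.isnan(a[:,0])];a=a[a[:,0]>.3]
        if len(a)<20: continue
        z=np.percentile(a[:,2],98);t=a[a[:,2]>z-.006]
        print(ce[i],st[i,4],z,"top",[np.round(x,4).tolist() for x in cv2.minAreaRect(t[:,:2].astype(np.float32))],"all",[np.round(x,4).tolist() for x in cv2.minAreaRect(a[:,:2].astype(np.float32))])
E
```

```text
clock: 16.7
eef_pos: [0.4232, -0.2176, 0.1744]
eef_rot: [[0.191, 0.982, 0.001], [0.982, -0.191, -0.0], [-0.0, 0.001, -1.0]]
wrist_force: [0.5, -0.2, -0.1]
opening: 0.4
gripper_force: 0.0
[[0.981, 0.185, 0.055, 0.436], [-0.192, 0.941, 0.279, -0.147], [0.0, -0.285, 0.959, 0.317], [0.0, 0.0, 0.0, 1.0]] 68.75353970258996
[276.19130435 143.57681159] 345 0.03713483124611056 top [[0.3876, -0.1722], [0.0162, 0.009], 10.8055] all [[0.3864, -0.1723], [0.0197, 0.0192], 9.7288]
[321.40646259 184.72959184] 588 0.049383573490282974 top [[0.4242, -0.221], [0.0225, 0.0119], 89.6817] all [[0.4242, -0.2209], [0.0241, 0.0259], 89.9695]
```

View pics/w1.png

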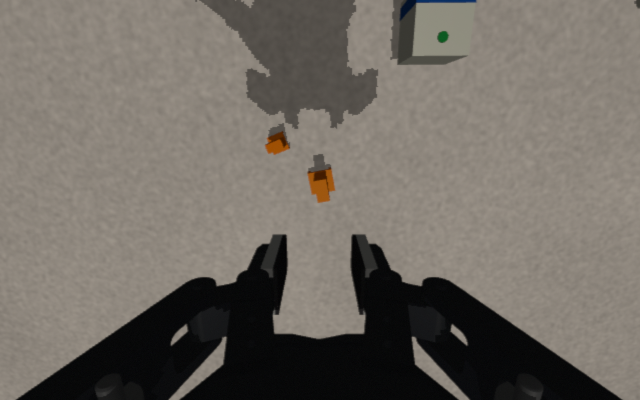

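The wrist view shows the larger marker's tab at (321,190), lying along world y. The smaller look-alike is at (277,143), clear of the fingers.

```bash
python3 -m jog '{"motion":[[[0.03,-0.11,-0.6],1,0.4],[[0,0,-1],1,0.4],[[0,0,-1],0.2,0.4],[[0,0,-1],0,0.4],[[0,0,-1],0,0.4],[[0,0,-0.5],0,0.4],[[0,0,-0.05],0,0.4],[[0,0,0],0,0.4],[[0,0,0],0,0],[[0,0,0],0,0],[[0,0,0],0,0],[[0,0,0],0,0],[[0,0,0],0,0],[[0,0,0],0,0]]}' 25; python3 pitch.py
```

```text
clock: 18.15
eef_pos: [0.4249, -0.2217, 0.0211]
eef_rot: [[-0.0, 1.0, 0.002], [1.0, 0.0, -0.002], [-0.002, 0.002, -1.0]]
wrist_force: [0.8, 1.4, 7.0]
opening: 0.135
gripper_force: 30.8
top pitch -0.39 resid 0.0002 [0.0523 0.0518 0.0509 0.0509 0.0508 0.0501 0.0496]
top pitch -0.36 resid 0.0003 [0.0521 0.0511 0.0516 0.0509 0.05   0.0499 0.0496]
scene pitch -0.58 resid 0.0003 [0.0514 0.0496 0.0493 0.0485 0.0482 0.0478 0.0473]
scene pitch -0.58 resid 0.0004 [0.0512 0.0498 0.0491 0.0487 0.0479 0.0483 0.047 ]
```

```bash
python3 -m jog '{"motion":[[[0,0,0.3],0,0],[[0,0,1],0,0],[[0,0,1],0,0],[[0,0,1],0,0],[[0,0,1],0,0],[[0.64,0.96,0.5],-1,0],[[0.64,0.96,0],-1,0],[[0.64,0.96,0],-0.2,0],[[0.64,0.96,0],0,0],[[0.64,0.96,0],0,0],[[0.64,0.96,0],0,0],[[0.64,0.96,0],0,0],[[0,0,0],0,0],[[0,0,0],0,0],[[0,0,0],0,0]]}'; python3 - <<'E'
from h import *
s=shot("wrist","w2")
E
```

```text
clock: 19.85
eef_pos: [0.5575, -0.0198, 0.1638]
eef_rot: [[0.191, 0.982, -0.001], [0.982, -0.191, -0.0], [-0.0, -0.001, -1.0]]
wrist_force: [-0.1, 0.3, -0.4]
opening: 0.135
gripper_force: 29.8
```

View pics/w2.png

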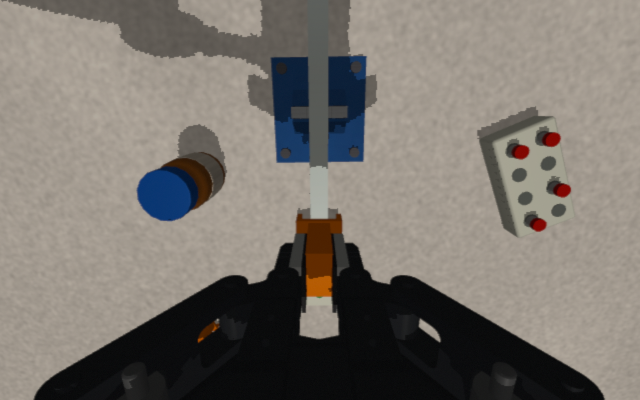

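The wrist view shows the held marker at (319,225), the stand base corners from (272,57) to (366,162), the edge strip at row 112, and the bar at column 318. I'll measure their relative offsets.

```bash
cat > rel.py <<'E'
from h import *
st=read_state();s=shot("wrist");q=cloud(s);R=np.array(st["eef_rot"]);p0=np.array(st["eef_pos"])
T=(q-p0)@R   # tool coords: x ~ along bar, y ~ across
m=orange(s)>0
o=m&(T[...,2]>-.06)&(T[...,2]<.04)&(np.abs(T[...,1])<.03)
A=T[o];print("marker T x",np.percentile(A[:,0],[1,99]).round(4),"z",np.percentile(A[:,2],[1,99]).round(4))
for z0 in np.arange(-.02,.03,.005):
    k=A[(A[:,2]>z0)&(A[:,2]<z0+.005)]
    if len(k)>15: print("  z %.3f"%z0,len(k),"y",k[:,1].min().round(4),k[:,1].max().round(4),"mid",((k[:,1].min()+k[:,1].max())/2).round(4),"x",k[:,0].min().round(4),k[:,0].max().round(4))
# bar by depth rows
ys=[];xs=[];W=[]
Zb=q[...,2]
for v in range(0,400,4):
    g=(Zb[v]>.044)&(Zb[v]<.06)&(np.abs(T[v,:,1])<.03)&~m[v]
    if g.sum()>8:
        t=T[v][g]; w=np.ptp(t[:,1])
        if .012<w<.019: ys.append((t[:,1].min()+t[:,1].max())/2);xs.append(t[:,0].mean());W.append(w)
if len(xs)>5:
    k=np.polyfit(xs,ys,1);print("bar rows",len(xs),"width",np.mean(W).round(4),"x range",np.round([min(xs),max(xs)],3),"y at tool x=0: %.4f"%k[1],"slope deg %.2f"%np.degrees(np.arctan(k[0])))
hsv=cv2.cvtColor(s["pixels"],cv2.COLOR_RGB2HSV);b=(cv2.inRange(hsv,(100,100,30),(130,255,255))>0)&(q[...,2]<.02)&(np.abs(T[...,1])<.08)
vv,uu=np.nonzero(b)
if len(vv)>500:
    pl=(plane(s,np.c_[uu,vv],.006)-p0)@R
    print("base T",[np.round(x,4).tolist() for x in cv2.minAreaRect(pl[:,:2].astype(np.float32))])
g=(q[...,2]>.028)&(q[...,2]<.0445)&(np.abs(T[...,1])<.04)&(np.abs(T[...,1])>.01)&(T[...,0]>0)&~m
if g.sum()>20: print("lug/edge T x",g.sum(),np.percentile(T[g][:,0],[2,50,98]).round(4))
E
python3 rel.py
```

```text
marker T x [-0.0102  0.0125] z [-0.0283  0.0161]
  z -0.020 117 y -0.0063 0.0049 mid -0.0007 x 0.0106 0.012
  z -0.015 102 y -0.006 0.0048 mid -0.0006 x 0.0106 0.0119
  z -0.010 91 y -0.0067 0.005 mid -0.0009 x 0.0104 0.0119
  z -0.005 89 y -0.0069 0.0051 mid -0.0009 x 0.0107 0.0117
  z 0.000 82 y -0.0065 0.0048 mid -0.0009 x 0.0106 0.0121
  z 0.005 401 y -0.0134 0.0118 mid -0.0008 x 0.0044 0.0128
  z 0.010 90 y -0.0132 0.0119 mid -0.0007 x 0.0073 0.0128
  z 0.015 25 y -0.0129 0.0116 mid -0.0007 x 0.0118 0.0127
bar rows 55 width 0.0153 x range [-0.023  0.151] y at tool x=0: -0.0011 slope deg -0.36
base T [[0.0697, -0.0006], [0.0892, 0.099], 89.2486]
lug/edge T x 418 [0.0638 0.0693 0.0744]
```

```bash
python3 -m jog '{"motion":[[[0.1,0.56,0],0.07,0],[[0.1,0.57,0],0,0],[[0.1,0.57,-0.3],0,0],[[0.115,0.56,-0.5],0,0],[[0,0,-0.8],0,0],[[0,0,-0.8],0,0],[[0,0,0],0,0],[[0,0,0],0,0],[[0,0,0],0,0]]}'; python3 rel.py; python3 pitch.py | grep pitch
```

```text
clock: 20.85
eef_pos: [0.5718, 0.048, 0.0936]
eef_rot: [[0.185, 0.983, 0.003], [0.983, -0.185, -0.0], [0.0, 0.003, -1.0]]
wrist_force: [1.2, 0.5, -0.7]
opening: 0.137
gripper_force: 29.8
marker T x [-0.0102  0.0125] z [-0.0283  0.0158]
  z -0.020 115 y -0.0066 0.005 mid -0.0008 x 0.0104 0.0119
  z -0.015 109 y -0.0065 0.0048 mid -0.0008 x 0.0105 0.0119
  z -0.010 100 y -0.0067 0.005 mid -0.0009 x 0.0105 0.0119
  z -0.005 88 y -0.0069 0.005 mid -0.0009 x 0.0106 0.0117
  z 0.000 84 y -0.0066 0.0048 mid -0.0009 x 0.0108 0.012
  z 0.005 410 y -0.0136 0.0118 mid -0.0009 x 0.0045 0.013
  z 0.010 90 y -0.0133 0.0118 mid -0.0007 x 0.0043 0.0129
  z 0.015 25 y -0.0129 0.0117 mid -0.0006 x 0.0119 0.0127
bar rows 65 width 0.0154 x range [-0.095  0.129] y at tool x=0: -0.0027 slope deg 0.11
base T [[0.0003, -0.0019], [0.0892, 0.0994], 89.5176]
lug/edge T x 425 [0.0002 0.0045 0.0055]
top pitch -0.42 resid 0.0003 [0.0526 0.0507 0.05  ]
top pitch -0.51 resid 0.0002 [0.0528 0.0503 0.05  ]
scene pitch -0.65 resid 0.0007 [0.0508 0.0494 0.0504 0.0487 0.0476 0.0484 0.0458]
scene pitch -0.60 resid 0.0005 [0.0504 0.0499 0.0509 0.0487 0.0483 0.0479 0.0466]
```

```bash
python3 -m jog '{"motion":[[[-0.05,0,-0.25],0,0],[[0,0,0],0,0],[[0,0,0],0,0],[[0,0,0],0,0]]}'; python3 rel.py | grep -E "bar|base|0.005|0.010"
```

```text
clock: 21.5
eef_pos: [0.5691, 0.0486, 0.0842]
eef_rot: [[0.184, 0.983, -0.0], [0.983, -0.184, 0.0], [-0.0, -0.0, -1.0]]
wrist_force: [-0.2, 0.4, -0.1]
opening: 0.132
gripper_force: 29.8
marker T x [-0.0104  0.0125] z [-0.0284  0.0165]
  z -0.020 111 y -0.0067 0.0049 mid -0.0009 x 0.0103 0.0118
  z -0.015 106 y -0.0066 0.0048 mid -0.0009 x 0.0102 0.012
  z -0.010 96 y -0.0067 0.005 mid -0.0009 x 0.0107 0.0119
  z -0.005 88 y -0.0069 0.0051 mid -0.0009 x 0.0107 0.0119
  z 0.000 80 y -0.0066 0.0048 mid -0.0009 x 0.0104 0.0121
  z 0.005 411 y -0.0136 0.0118 mid -0.0009 x 0.0045 0.0131
  z 0.010 95 y -0.0132 0.0118 mid -0.0007 x 0.0044 0.0128
bar rows 65 width 0.0155 x range [-0.086  0.127] y at tool x=0: 0.0002 slope deg 0.15
base T [[0.0001, 0.001], [0.0892, 0.0996], 89.6931]
lug/edge T x 445 [0.0003 0.0045 0.0054]
```

```bash
python3 -m jog '{"motion":[[[0.033,-0.01,-0.1],0,0],[[0,0,-0.1],0,0],[[0,0,-0.1],0,0],[[0,0,-0.1],0,0],[[0,0,-0.1],0,0],[[0,0,0],0,0],[[0,0,0],0,0]]}'; python3 rel.py | grep -E "bar|base|0.005"; python3 pitch.py
```

```text
clock: 22.25
eef_pos: [0.5701, 0.0483, 0.0692]
eef_rot: [[0.184, 0.983, -0.0], [0.983, -0.184, 0.0], [0.0, -0.0, -1.0]]
wrist_force: [0.4, -1.1, 0.2]
opening: 0.135
gripper_force: 29.8
  z -0.020 117 y -0.0067 0.005 mid -0.0009 x 0.0105 0.0119
  z -0.010 102 y -0.0067 0.005 mid -0.0009 x 0.0106 0.0118
  z -0.005 86 y -0.0069 0.0051 mid -0.0009 x 0.0106 0.0119
  z 0.005 407 y -0.0134 0.0118 mid -0.0008 x 0.0044 0.013
bar rows 65 width 0.0154 x range [-0.073  0.122] y at tool x=0: -0.0008 slope deg 0.13
base T [[0.0001, 0.0], [0.0892, 0.0999], 89.622]
lug/edge T x 427 [0.0002 0.0045 0.0057]
top pitch -0.33 resid 0.0003 [0.0526 0.0507 0.0504]
top pitch -0.36 resid 0.0003 [0.052  0.0505 0.0501]
scene pitch -0.73 resid 0.0021 [0.051  0.0504 0.0478 0.0488 0.0486 0.0483 0.0465]
scene pitch -0.72 resid 0.0025 [0.0497 0.0496 0.0465 0.0489 0.0485 0.0469 0.0469]
```

```bash
python3 -m jog '{"motion":[[[0,0,-0.04],0,0],[[0,0,-0.04],0,0],[[0,0,-0.04],0,0],[[0,0,0],0,0],[[0,0,0],0,0]]}' | grep -E "eef_pos|force"; python3 pitch.py | grep top
python3 -m jog '{"motion":[[[0,0,-0.02],0,0],[[0,0,0],0,0],[[0,0,0],0,0]]}' | grep -E "eef_pos|force"; python3 pitch.py | grep top
```

```text
eef_pos: [0.5701, 0.0483, 0.0656]
wrist_force: [0.2, 0.3, -0.1]
gripper_force: 29.8
top pitch -0.31 resid 0.0005 [0.0524 0.0501 0.0501]
top pitch -0.41 resid 0.0002 [0.0523 0.0508 0.0503]
eef_pos: [0.5702, 0.0482, 0.0651]
wrist_force: [0.0, -0.1, -0.4]
gripper_force: 29.9
top pitch 0.09 resid 0.0003 [0.0513 0.0518 0.0521]
top pitch 0.00 resid 0.0003 [0.0515 0.0519 0.0517]
```

```bash
python3 -m jog '{"motion":[[[0,0,0],0,0.2],[[0,0,0],0,0.3],[[0,0,0],0,0.35],[[0,0,0],0,0.35],[[0,0,0],0,0.35]]}' | grep -E "eef_pos|force|opening"; python3 pitch.py | grep top;python3 rel.py | grep -E "bar|base|lug"
python3 -m jog '{"motion":[[[0,0,0.1],0,0.35],[[0,0,0.3],0,0.35],[[0,0,0.7],0,0.35],[[0,0,1],0,0.35],[[0,0,1],0,0.35],[[0,0,1],0,0.35],[[0,-0.5,0.5],0,0.35],[[0,-1,0],0,0.35],[[0,-1,0],0,0.35],[[0,0,0],0,0.35],[[0,0,0],0,0.35],[[0,0,0],0,0.35],[[0,0,0],0,0.35],[[0,0,0],0,0.35],[[0,0,0],0,0.35],[[0,0,0],0,0.35],[[0,0,0],0,0.35],[[0,0,0],0,0.35]]}' | head -2;python3 pitch.py; python3 - <<'E'
from h import *
shot("wrist","w4"); s=shot("scene","sc4")
E
```

```text
eef_pos: [0.5701, 0.0483, 0.0651]
wrist_force: [-0.0, 1.1, 0.7]
opening: 0.353
gripper_force: 0.0
top pitch -0.40 resid 0.0002 [0.0522 0.0503 0.0501]
top pitch -0.40 resid 0.0003 [0.0523 0.0501 0.0498]
bar rows 66 width 0.0155 x range [-0.069  0.121] y at tool x=0: -0.0008 slope deg 0.10
base T [[0.0002, -0.0], [0.0893, 0.0997], 89.6261]
lug/edge T x 433 [0.0002 0.0044 0.0055]
clock: 26.25
eef_pos: [0.5701, -0.0267, 0.2031]
top pitch -0.56 resid 0.0002 [0.0516 0.0508 0.0503 0.0493]
top pitch -0.60 resid 0.0004 [0.0521 0.0514 0.0507 0.0501]
scene pitch -1.14 resid 0.0036 [0.051  0.0501 0.0607 0.0484 0.0469 0.0465 0.0469]
scene pitch -1.02 resid 0.0039 [0.0507 0.0505 0.0628 0.049  0.0478 0.0473 0.0477]
```

View pics/w4.png

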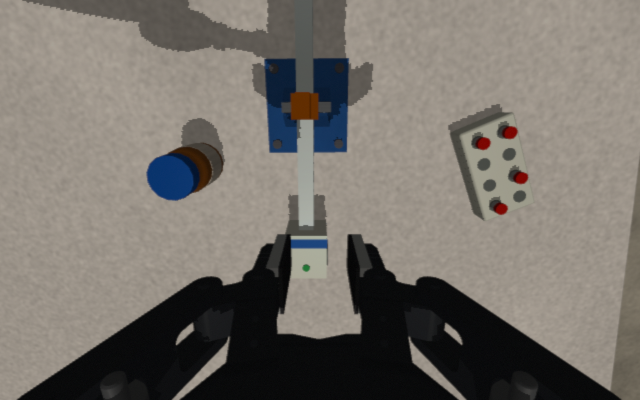

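View pics/sc4.png

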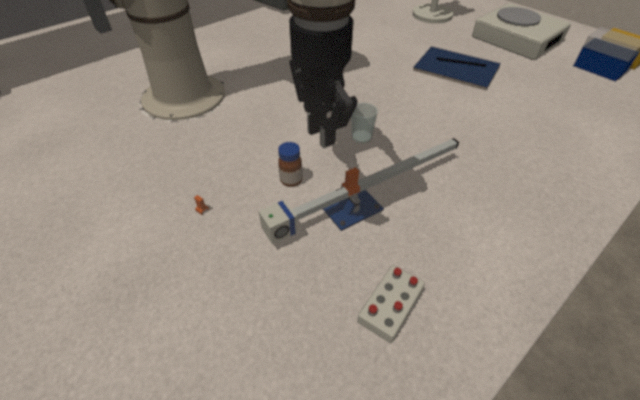

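The marker stands astride the bar over the edge strip at (305,106), and the head is up. I'll check its height and that the boom has settled.

```bash
python3 - <<'E'
from h import *
for n in("wrist","top"):
    s=shot(n);q=cloud(s);m=orange(s)>0
    a=q[m&(np.abs(q[...,0]-.57)<.03)&(np.abs(q[...,1]-.048)<.03)&(q[...,2]>.045)]
    t=a[a[:,2]>.08];print(n,len(a),"z",np.percentile(a[:,2],[2,50,98]).round(4),"topc",[np.round(x,4).tolist() for x in cv2.minAreaRect(t[:,:2].astype(np.float32))])
E
python3 rel.py 2>/dev/null| grep -E "base|lug"; python3 pitch.py | grep top
```

```text
wrist 727 z [0.0551 0.0915 0.0936] topc [[0.5694, 0.0491], [0.0215, 0.0118], 78.77]
top pitch -0.44 resid 0.0003 [0.0513 0.0507 0.0504 0.05  ]
top pitch -0.37 resid 0.0003 [0.0516 0.0511 0.0499 0.0502]Traceback (most recent call last):
  File "<stdin>", line 5, in <module>
    return _quantile_unchecked(
        a, q, axis, out, overwrite_input, method, keepdims, weights)
    return _ureduce(a,
                    func=_quantile_ureduce_func,
    ...<5 lines>...
                    overwrite_input=overwrite_input,
                    method=method)
    r = func(a, **kwargs)
    result = _quantile(arr,
                       quantiles=q,
    ...<2 lines>...
                       out=out,
                       weights=wgt)
    slices_having_nans = np.isnan(arr[-1, ...])
                                  ~~~^^^^^^^^^
IndexError: index -1 is out of bounds for axis 0 with size 0
```

The marker's top is at about 92 mm, so it is fully seated, and the boom is steady at about -0.4°.

```bash
python3 -c "
from cell import *
print(job_done())"
```

```text
the job is handed in; nothing more can be done
None
```

The boom is balanced on the fulcrum, about 0.4° tail-low (roughly 1 mm past its balance point). The larger orange marker is fully down on the bar within about 1 mm of the fulcrum's centre, the beaker, bottle and rack were not touched, and the job was handed in at about 26 s.

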